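# Draw out the weight tray by its lip

## Robot

A 6-joint arm with a two-finger parallel gripper is mounted at the origin on a cart in front of the work surface, level with it; the furniture and walls round the work are solid. World frame = base frame: x ahead of the robot, y to its left, z up, the work surface at z = 0. Lengths are in mm, angles in rad, forces in N, time in s.
With the tool pointing down it reaches from about 275 to 750 mm from the base axis. Payload 10.2 kg.
Tool frame: the origin (TCP) lies at the very end of the fingers, on their centre line; the grasp point (between the pads) lies ctrl.grip_depth behind it (ctrl.grip_depth is the distance from the TCP to the grasp point, in mm); z points along the fingers, y is the direction in which the jaws open and shut (so a half turn about z gives the same grasp; the last joint's range is limited). The gripper opens to 85 mm and grips with 20 to 120 N. Pads are 22 mm wide; open, the fingers measure 114 mm over their backs; the gripper's body (76 mm by 85 mm) begins 54 mm behind the grasp point. The pads swing forward as they close: fully open they stand 13 mm farther back than shut.
Start: joints at [0.96, 0.313, 1.498, -0, 1.331, -0.223], TCP at [198.543, 486.016, 209.794] pointing down, gripper open.
Joint ranges: [-2.94, 2.94], [-0.97, 2.17], [0.19, 2.56], [-1.23, 4.37], [0.02, 3.11], [-2.88, 2.88]. Speed limits (rad/s): [2.39, 2.39, 3.01, 3.14, 3.14, 3.14].

## Interface

Orientations are given as a unit quaternion [w, x, y, z].
In Python, from rig import telemetry, eyes, ctrl, nets gives the robot as it stands. The module is installed in compiled form; this text tells all that it offers.
- The arm moves only by the tool drive_tool, never from a script. Its argument "series" is text: rows parted by semicolons, each of 7 numbers parted by spaces: the shift along the tool's x, y, z normalised to -1 to 1, where 1 is 0.12 m, then the turn, a rotation vector about the tool's x, y, z normalised to -1 to 1, where 1 is 0.5 rad, then the opening, from 0 (shut) to 1 (fully open). In form: tx ty tz wx wy wz hand; .... A call has 1 to 20 rows; each row is the pose to reach, as a shift and turn from the pose measured when the call began, along the tool's axes at that moment; what a row does not reach only later rows make up. A row lasts 1/10 s, in which the tool goes at most 50 mm and 8.59 degrees, less where a joint would pass 70% of its speed; a pose out of reach is approached as far as the arm can. A call with a number of a shift or a turn outside -1 to 1 is refused whole. A call with a gripper value outside its range is refused whole. The fingers move at their own pace and stop on an object; "newtons" is the grip in N (left out, the last holds). Time passes only in rows, so rows that repeat a pose let the fingers close. It gives the time, the measured TCP pose, the force and the opening at its end, in the units of the state.
- telemetry.sense(): the state, without advancing time (a new reading comes with each control period).
- eyes.capture(name): name is "side" or "top"; returns a dict with "frame" (400x640x3 uint8, red, green, blue), "fx", "fy", "cx", "cy" (pixels), "D" ([k1, k2, p1, p2, k3] as OpenCV has them; the pictures are not rectified), "view" (4x4, takes a point from world to camera coordinates). Camera axes: x right, y up, looking along -z (the intrinsics and any distortion apply to the point x, -y, -z); pixel columns grow to the right and rows downward; lengths in mm; the calibration is good to about 2 mm. A picture is of the moment at which its call begins. There is no depth.
- ctrl.finish_job(): hands the job in, once; it reports no verdict.
Trained networks look in a picture, given as the dict that the camera call returned (one of the last four; its "shot" number tells which), for a name from the list of things; names that differ only in an ending like _2 or _b are one class to them, and where a whole thing is asked for, a point or a joint stands for the part that bears it (a point fixed in the world has none). Each returns a list of dicts, best first, with "confidence" (0 to 1); they miss things now and then, are a little off and sometimes report something else, mostly with a low value. They report only what shows in the picture. A call takes as long as a camera call.
- nets.spot_in(name, picture): "rect" ([left, top, right, bottom] in pixels, round what is visible of it).
The state is a dict: "time_s": time; "joints": joint angles; "dq": joint speeds; "tau": joint torques, N m; "eef_pos": TCP position; "ee_rot": TCP orientation; "force": force on the tool from outside, world axes, zero at the start; "wrist_torque": the same for the moment, N m; "grip_width": opening from 0.0 (shut) to 1.0 (fully open).
Only numpy, scipy, OpenCV 4.12 (cv2) and the standard library are available. Lean on these libraries where they do the work, as an engineer would, in place of code of your own. Each camera call takes 0.05 s, during which the arm holds its last target. There are 200 camera calls.

## Task

First push the empty tray, which was left ajar, fully home. Then hook a fingertip behind the front lip of the other tray, the one with the two brass weights, and draw it out along its rails until it stops, without pinching the lip or touching its front face. Leave the weights standing in their holes untouched, do not lift or shift the jar, timer and beaker nearby, and leave both trays so.

Things in the scene. Friction and masses are not known exactly. Their poses are not given: they have to be found in the camera images.
- weight_unit: Low slide unit fixed on the worktop (a second one is alike): dark base 130 x 150 mm, two aluminium rails, between them an aluminium tray 116 mm wide; this tray holds two brass weights. Origin: centre of the base's underside. x points to the unit's back (push-home direction), trays draw out along -x; z up. A clear hood covers it from x = +2 to +65 mm, top 60 mm high.
- empty_unit: The other, alike slide unit; its tray has the same grey holder block with two empty holes and stands ajar. Origin, axes and sizes as the first unit's. Its tray can be pushed home on the cross wall from inside the finger pocket, or on its front face.
- weight_pocket (a point): Centre of the floor of the weight tray's finger pocket, 13 mm above the worktop; moves with the tray; axes as the unit's. Pocket: open above, 110 mm wide (y), 7 mm high side edges. Lip's back face at x = -22.5 mm (its top bead at -21 mm); behind, a 4 mm cross wall with front face at x = +22.5 mm stands 22 mm above the pocket floor. The tray shut, the hood begins at x = +34.5 mm.
- empty_pocket (a point): The same point of the empty tray, moving with it: floor of its finger pocket between its front lip and its cross wall. Axes and sizes as the weight tray's pocket.
- weight_lip (a point): Middle of the top edge of the weight tray's lip, 42 mm above the worktop, 25 mm in front (-x) of the pocket centre; moves with the tray. The lip is upright aluminium, 116 mm wide, 5 mm thick, with a rounded bead 8 mm thick along its top. Axes as the unit's.
- weight_tray (a joint): How far the weight tray is drawn out, m: 0 fully home, 0.070 out against its stop. It starts home. Sliding takes 2 N plus 15 N per m/s; it stays where it is left.
- empty_tray (a joint): The same for the empty tray: 0 fully home (a hard stop), 0.070 fully out. It starts 0.030 to 0.055 out. Same resistance.
- weight_front (a point): Middle of the outer face of the grey plate on the front of the weight tray's lip, 31.5 mm in front (-x) of the pocket centre; plate 116 mm wide, 4 mm thick, from 9 to 33 mm above the worktop. Not to be touched.
- weight_big: Brass weight with a knob, 27 mm across, 36 mm tall, standing loose in the right-hand (-y) hole of the weight tray's holder block, 58.5 mm behind the pocket centre, under the clear hood when the tray is shut. Origin at the centre of its underside; z up.
- weight_small: Brass weight with a knob, 21 mm across, 30 mm tall, standing loose in the left-hand (+y) hole, 58.5 mm behind the pocket centre. Origin at the centre of its underside; z up.
- squat_jar: Bystander: squat sample jar with white lid, 61 mm across, 55 mm tall, between the two units. Origin at the centre of its underside.
- bench_timer: Bystander: white digital timer lying on its back, 66 x 66 x 16 mm, on the right. Origin at the centre of its underside.
- small_beaker: Bystander: small glass beaker, about 62 mm across, 73 mm tall, on the left. Origin at the centre of its underside.
- overhead_stirrer: Fixed overhead stirrer behind the gap between the two units; an obstacle. Its blue motor, about 120 mm across, hangs from 350 to 560 mm above the worktop on an axis about 30 mm to the right (-y) of this origin, where a tall wrist can strike it: pass from one unit to the other in front of it, near the worktop's front edge. Origin at worktop height.

How it is judged (in metres and radians):
On the way, in this order (a step that is already met when the one before it is completed fails the run):
1. the empty tray is pushed fully home (within 4 mm) while the weight tray is still home (value of joint empty_tray below 0.004 m and value of joint weight_tray below 0.006 m), for 0.1 s.
2. the weight tray is being drawn out by a finger against its lip ((contact force between the fingers and weight_lip above 0.5 N or contact force between the fingers and weight_bead above 0.5 N) and value of joint weight_tray between 0.01 and 0.06 m), for 0.02 s.
3. the weight tray is out to its stop (within 5 mm) (value of joint weight_tray above 0.065 m), for 0.1 s.
At the end, for the whole second after the job is handed in: The weight tray stands out within 5 mm of its stop, the empty tray is home within 4 mm, both brass weights stand upright and still in their holes, and jar, timer and beaker are within 20 mm of where they stood (value of joint weight_tray above 0.065 m and value of joint empty_tray below 0.004 m and horizontal distance between each of weight_big, weight_small and weight_pocket below 0.075 m and height (world z) of each of weight_big, weight_small below 0.018 m and angle between each of weight_big, weight_small's own z axis and vertical below 0.25 rad and linear speed of each of weight_big, weight_small below 0.02 m/s and distance of each of squat_jar, bench_timer, small_beaker from where it was at the start of the episode below 0.02 m); the robot touches nothing.
It fails at once if the lip was pinched or its front face touched: more than 1 N on the weight tray's front plate (contact force between any of the arm, the fingers and weight_front above 1 N).
It fails at once if a brass weight was touched (contact force between the fingers and weight_big above 0.5 N or contact force between the fingers and weight_small above 0.5 N).
It fails at once if a brass weight was lifted or tipped out of its hole (height (world z) of any of weight_big, weight_small above 0.025 m or angle between any of weight_big, weight_small's own z axis and vertical above 0.5 rad).
It fails at once if the jar, timer or beaker was lifted or shifted by more than 20 mm (distance of any of squat_jar, bench_timer, small_beaker from where it was at the start of the episode above 0.02 m).
It also fails if it takes over 54 s, if anything falls off the work surface, if the arm or the gripper's body presses on something with over 40 N, if the wrist force passes 120 N, or if a joint passes its speed limit or range.

## Working session

There is one attempt and no reset: what is moved stays moved. The work goes in short steps, Python scripts to look and compute and a tool call to move; the robot and the scene stay as the last step left them, time stands still between calls to the robot, and variables do not carry over. Pictures are saved under pics/ and viewed, about 8 in all and at most 12, crops included, and the job is handed in when it is done.

Besides the shell and the picture viewer there is one more tool, called as a command line: name --argument value ..., lists and objects as JSON in quotes. drive_tool: Moves the arm, as the interface text tells. Scaled input: -1 to 1 covers 0.12 m each way for a shift and 0.5 rad each way for a turn. Its arguments: {"type":"object","properties":{"series":{"type":"string"},"newtons":{"type":"number"}},"required":["series"]}

```bash
mkdir -p pics
cat > h.py <<'E'
import numpy as np, cv2
from rig import telemetry, eyes, ctrl, nets
def K(p): return np.array([[p['fx'],0,p['cx']],[0,p['fy'],p['cy']],[0,0,1.]])
F=np.diag([1,-1,-1.])
def proj(p,X):
    V=np.array(p['view']); X=np.atleast_2d(X).astype(float)
    C=(X@V[:3,:3].T+V[:3,3])@F
    return cv2.projectPoints(C,np.zeros(3),np.zeros(3),K(p),np.array(p['D'],float))[0][:,0]
def ray(p,uv,z):
    V=np.array(p['view']); R=V[:3,:3]; o=-R.T@V[:3,3]
    u=cv2.undistortPoints(np.array(uv,float).reshape(-1,1,2),K(p),np.array(p['D'],float))[:,0]
    d=(np.c_[u,np.ones(len(u))]@F)@R
    return o+d*((z-o[2])/d[:,2])[:,None]
def save(p,n): cv2.imwrite(f'pics/{n}.png',p['frame'][:,:,::-1])
E
python3 - <<'E'
from h import *
print(telemetry.sense(), ctrl.grip_depth)
for c in ('top','side'):
    p=eyes.capture(c); save(p,c+'0')
    V=np.array(p['view']); print(c,p['fx'],p['D'],'cam',-V[:3,:3].T@V[:3,3])
    for n in ['weight_unit','empty_unit','weight_pocket','empty_pocket','weight_lip','weight_front','weight_big','weight_small','squat_jar','bench_timer','small_beaker','overhead_stirrer']:
        for r in nets.spot_in(n,p)[:2]: print(n,np.round(r['rect']).tolist(),round(r['confidence'],2))
E
```

```text
{'time_s': 0.0, 'joints': array([ 9.59588210e-01,  3.13475672e-01,  1.49843655e+00,  1.01191802e-05,
        1.33099124e+00, -2.23413190e-01]), 'dq': array([ 0.00016303, -0.00235316, -0.00054502, -0.00123832,  0.00112526,
        0.00073274]), 'tau': array([ 5.49304095e-04, -4.12263072e+01, -2.59746820e+01, -1.35923760e-04,
        4.15820061e-03,  3.00662023e-06]), 'eef_pos': array([198.3775818 , 485.77427164, 209.22215558]), 'ee_rot': array([-2.70131337e-04,  1.92685918e-01,  9.81260265e-01, -5.97170598e-04]), 'force': array([ 0.00709802, -1.11594767, -0.13241334]), 'wrist_torque': array([ 0.01869489, -0.03433493,  0.04051844]), 'grip_width': 0.9967395498831889} 18.700000000000003
top 479.9587537390056 [-0.05422562  0.          0.          0.          0.        ] cam [ 445.33017684  -31.42769776 1603.32989681]
weight_unit [375.0, 179.0, 425.0, 223.0] 0.9
empty_unit [206.0, 169.0, 257.0, 219.0] 0.91
weight_pocket [381.0, 198.0, 418.0, 219.0] 0.93
weight_pocket [148.0, 198.0, 174.0, 215.0] 0.56
empty_pocket [213.0, 191.0, 245.0, 220.0] 0.75
weight_lip [376.0, 199.0, 419.0, 222.0] 0.8
[... 268 characters left out ...]
.         0.         0.         0.        ] cam [ 143.68042482 1419.03773335 1313.61073774]
weight_unit [323.0, 142.0, 361.0, 179.0] 0.84
empty_unit [267.0, 226.0, 326.0, 280.0] 0.72
weight_pocket [334.0, 154.0, 357.0, 174.0] 0.75
empty_pocket [290.0, 241.0, 328.0, 277.0] 0.93
weight_lip [336.0, 154.0, 356.0, 170.0] 0.79
weight_front [337.0, 156.0, 355.0, 171.0] 0.6
weight_front [323.0, 142.0, 363.0, 180.0] 0.22
squat_jar [326.0, 197.0, 345.0, 216.0] 0.57
bench_timer [356.0, 132.0, 370.0, 144.0] 0.53
bench_timer [322.0, 141.0, 362.0, 180.0] 0.46
small_beaker [286.0, 290.0, 304.0, 319.0] 0.85
overhead_stirrer [327.0, 197.0, 346.0, 214.0] 0.65
overhead_stirrer [267.0, 228.0, 328.0, 280.0] 0.26
```

Run:
```python
import cv2,numpy as np
a=cv2.imread('pics/top0.png');b=cv2.imread('pics/side0.png')
A=cv2.resize(a[150:250,130:490],None,fx=2.2,fy=2.2,interpolation=cv2.INTER_CUBIC)
B=cv2.resize(b[120:330,240:390],None,fx=1.6,fy=1.6,interpolation=cv2.INTER_CUBIC)
l=cv2.resize(a[160:230,195:265],(400,400),interpolation=cv2.INTER_CUBIC)
r=cv2.resize(a[165:235,365:435],(400,400),interpolation=cv2.INTER_CUBIC)
c=np.hstack([l,r]); cv2.imwrite('pics/c1.png',c)
l=cv2.resize(b[215:290,260:335],(400,400),interpolation=cv2.INTER_CUBIC)
r=cv2.resize(b[125:200,305:380],(400,400),interpolation=cv2.INTER_CUBIC)
cv2.imwrite('pics/c2.png',np.hstack([l,r]))
```

```text
(no output)
```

View pics/top0.png

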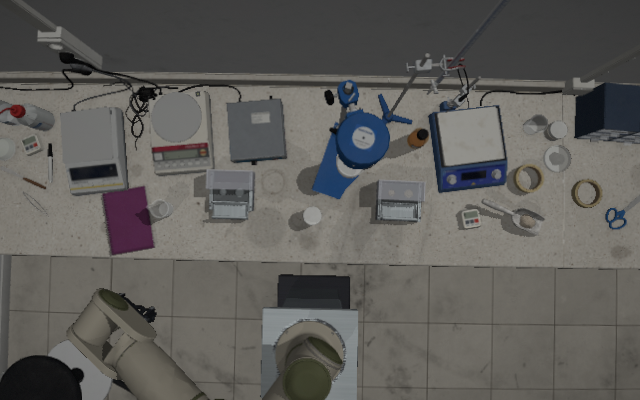

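View pics/c1.png

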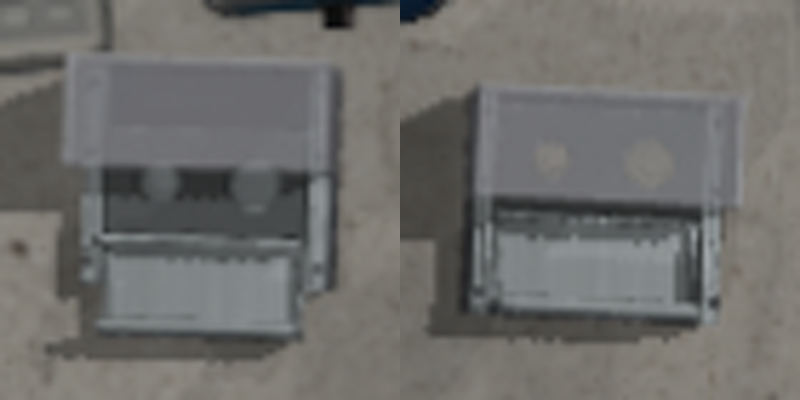

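View pics/c2.png

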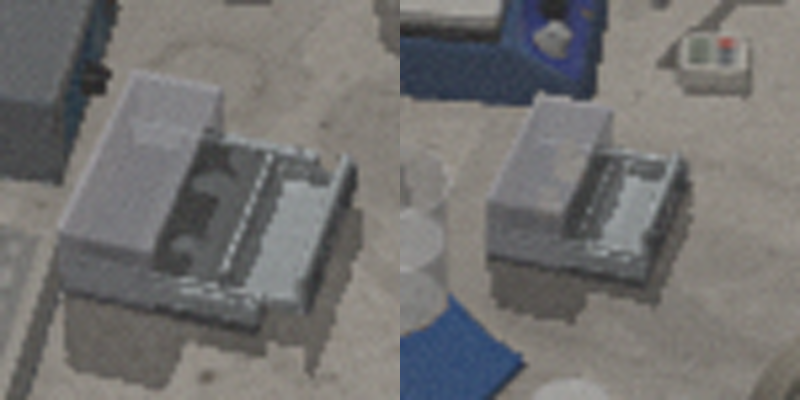

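```bash
cat > fit.py <<'E'
from h import *
from scipy.optimize import least_squares
def fit(pt,ps,T,S,lt,ls,d0=None):
    H=np.array([[65,75,60],[65,-75,60],[2,75,60],[2,-75,60]],float)
    def W(q,L):
        c,s=np.cos(q[2]),np.sin(q[2]); return np.c_[L[:,0]*c-L[:,1]*s+q[0],L[:,0]*s+L[:,1]*c+q[1],L[:,2]]
    def res(q):
        Lp=np.array([[-57.5-q[3],58,42],[-57.5-q[3],-58,42]])
        P=W(q,np.r_[H,Lp])
        return np.r_[proj(pt,P)-np.r_[T,lt],proj(ps,P)-np.r_[S,ls]].ravel()
    r=least_squares(res,[450,0 if False else q0,0,20],loss='soft_l1')
    return r.x,res(r.x).reshape(-1,2)
pt=eyes.capture('top');ps=eyes.capture('side')
s=5.714;k=5.333
for q0,T,S,lt,ls,ot,os in [
 (250,[[65,55],[337,63],[62,163],[333,170]],[[58,235],[135,73],[155,252],[222,88]],[[98,328],[298,333]],[[303,300],[350,155]],(195,160),(260,215)),
 (-270,[[78,88],[345,98],[75,195],[340,207]],[[88,202],[135,97],[165,217],[212,108]],[[88,305],[302,320]],[[240,275],[282,155]],(365,165),(305,125))]:
    f=lambda a,o,m:np.array(a)/m+np.array(o)
    x,e=fit(pt,ps,f(T,ot,s),f(S,os,k),f(lt,ot,s),f(ls,os,k))
    print(x.round(3));print(e.round(1).tolist())
for n,uv,z,p in [('jar',[313,214],55,pt),('timer',[470.5,219.5],16,pt),('beaker',[160.5,208.5],73,pt),('stir',[363,140],560,pt)]:
    print(n,ray(p,uv,z).round())
E
python3 fit.py
```

```text
[ 5.35140e+02  2.70849e+02 -1.00000e-03  3.16520e+01]
[[0.3, 0.1], [-1.3, -0.3], [0.1, 0.5], [-1.2, 0.4], [-0.7, -0.0], [-0.4, -0.0], [-0.2, -0.8], [-0.3, -0.8], [-0.3, -0.2], [0.5, -0.2], [0.1, -3.6], [0.3, -0.8]]
[ 5.12195e+02 -2.84493e+02 -2.80000e-02  1.77600e+00]
[[-0.2, -0.6], [-0.5, -0.0], [-0.5, 0.2], [-0.4, 0.4], [1.0, 0.2], [-0.9, -0.6], [-0.5, -0.4], [0.7, -0.5], [-0.2, -0.4], [0.4, -0.1], [1.1, -7.5], [-0.0, -0.8]]
jar [[464.  -3.  55.]]
timer [[ 458. -524.   16.]]
beaker [[471. 488.  73.]]
stir [[ 623. -118.  560.]]
```

drive_tool --series "-0.4 -0.2 0 0 0 -0.28 0; -0.8 -0.4 0 0 0 -0.56 0; -1 -0.5 0 0 0 -0.776 0; -1 -0.5 0 0 0 -0.776 0; -1 -0.5 0 0 0 -0.776 0; -1 -0.5 0 0 0 -0.776 0" --newtons 40

```text
time_s: 2.0
eef_pos: [286.5, 385.6, 209.8]
ee_rot: [-0.0, 0.0, 1.0, 0.0]
force: [-0.7, 0.2, -0.2]
grip_width: -0.001
```

drive_tool --series "-0.3 -0.3 0.15 0 0 0 0; -0.6 -0.6 0.3 0 0 0 0; -0.9 -0.955 0.5 0 0 0 0; -0.9 -0.955 0.7 0 0 0 0; -0.9 -0.955 1 0 0 0 0; -0.9 -0.955 1 0 0 0 0"

```text
time_s: 2.6
eef_pos: [392.0, 270.7, 86.4]
ee_rot: [-0.004, 0.0, 1.0, -0.001]
force: [-0.3, 0.2, 0.8]
grip_width: 0.002
```

drive_tool --series "0 0 0.25 0 0 0 0; 0 0 0.5 0 0 0 0; 0 0 0.56 0 0 0 0; 0 0 0.56 0 0 0 0"

```text
time_s: 3.0
eef_pos: [391.4, 271.3, 19.9]
ee_rot: [-0.004, -0.0, 1.0, -0.001]
force: [-0.4, -0.0, 0.8]
grip_width: -0.004
```

Run:
```python
from h import *
s=telemetry.sense(); print(s['eef_pos'],s['force'],s['time_s'])
a=eyes.capture('top')['frame'];b=eyes.capture('side')['frame']
l=cv2.resize(a[160:240,190:270],(400,400),interpolation=cv2.INTER_CUBIC)
r=cv2.resize(b[215:295,260:340],(400,400),interpolation=cv2.INTER_CUBIC)
cv2.imwrite('pics/c3.png',np.hstack([l,r])[:,:,::-1])
```

```text
[391.35001027 271.33577454  19.88898921] [-0.39806352 -0.03541865  0.81981692] 3.0
```

View pics/c3.png

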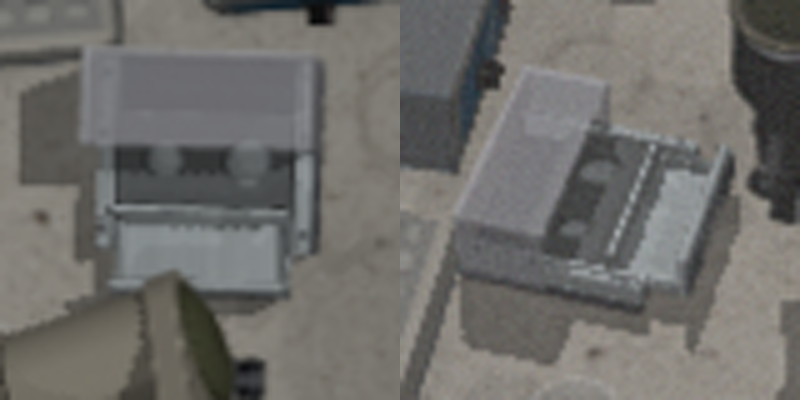

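drive_tool --series "-0.1 0 0 0 0 0 0; -0.2 0 0 0 0 0 0; -0.27 0 0 0 0 0 0; -0.33 0 0 0 0 0 0; -0.39 0 0 0 0 0 0; -0.45 0 0 0 0 0 0; -0.5 0 0 0 0 0 0; -0.5 0 0 0 0 0 0"

```text
time_s: 3.9
eef_pos: [453.0, 271.3, 20.6]
ee_rot: [-0.002, 0.0, 1.0, -0.001]
force: [-0.1, -0.4, 0.4]
grip_width: -0.001
```

drive_tool --series "-0.03 0 0 0 0 0 0; -0.05 0 0 0 0 0 0; -0.05 0 0 0 0 0 0"

```text
time_s: 4.2
eef_pos: [459.2, 271.3, 20.6]
ee_rot: [-0.002, 0.0, 1.0, -0.001]
force: [-0.9, 0.2, -0.1]
grip_width: -0.004
```

drive_tool --series "-0.02 0 0 0 0 0 0; -0.04 0 0 0 0 0 0; -0.04 0 0 0 0 0 0"

```text
time_s: 4.5
eef_pos: [464.4, 271.3, 20.6]
ee_rot: [-0.002, 0.0, 1.0, -0.001]
force: [0.3, 0.5, 0.3]
grip_width: -0.002
```

drive_tool --series "-0.02 0 0 0 0 0 0; -0.04 0 0 0 0 0 0; -0.04 0 0 0 0 0 0"

```text
time_s: 4.8
eef_pos: [469.5, 271.3, 20.6]
ee_rot: [-0.002, 0.0, 1.0, -0.001]
force: [-0.6, -1.2, 0.5]
grip_width: -0.003
```

```bash
cat > look.py <<'E'
import sys
from h import *
n,tu,tv,su,sv,w=sys.argv[1],*map(int,sys.argv[2:])
s=telemetry.sense(); print(s['eef_pos'],s['force'],s['time_s'])
P=[eyes.capture('top'),eyes.capture('side')]
print([proj(p,s['eef_pos']).round(1).tolist() for p in P])
I=[cv2.resize(p['frame'][v:v+w,u:u+w],(400,400),interpolation=cv2.INTER_CUBIC) for p,u,v in zip(P,(tu,su),(tv,sv))]
cv2.imwrite(f'pics/{n}.png',np.hstack(I)[:,:,::-1])
np.savez(n,*[p['frame'] for p in P])
E
python3 look.py c4 190 160 260 215 80
```

```text
[469.50416988 271.30959678  20.5670382 ] [-0.59912468 -1.15789833  0.54321105] 4.8
[[[230.5, 210.7]], [[314.8, 258.2]]]
```

View pics/c4.png

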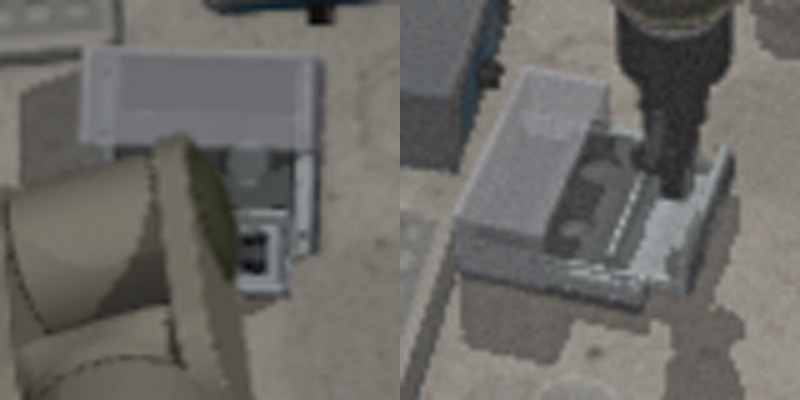

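Run:
```python
from h import *
f=np.load('c4.npz')['arr_1']
cv2.imwrite('pics/c5.png',cv2.resize(f[225:285,285:345],(780,600),interpolation=cv2.INTER_NEAREST)[:,:,::-1])
p=eyes.capture('side')
for z in (20,30,43,50): print(z,proj(p,[[391,271,z],[469.5,271,z]]).round(1).tolist())
```

```text
20 [[337.1, 262.8], [314.8, 258.2]]
30 [[337.2, 260.8], [314.8, 256.2]]
43 [[337.3, 258.2], [314.8, 253.6]]
50 [[337.4, 256.7], [314.8, 252.1]]
```

View pics/c5.png

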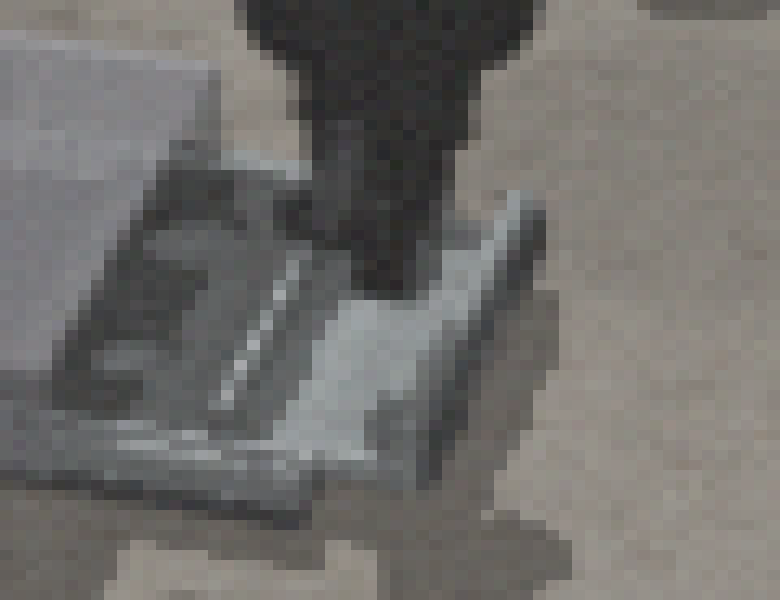

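drive_tool --series "0 0 0.02 0 0 0 0; 0 0 0.05 0 0 0 0; 0 0 0.05 0 0 0 0"

```text
time_s: 5.25
eef_pos: [468.7, 271.2, 13.9]
ee_rot: [-0.003, 0.0, 1.0, -0.001]
force: [-0.1, -1.5, 0.9]
grip_width: 0.0
```

drive_tool --series "0 0 0.03 0 0 0 0; 0 0 0.04 0 0 0 0; 0 0 0.04 0 0 0 0"

```text
time_s: 5.55
eef_pos: [468.5, 271.1, 8.8]
ee_rot: [-0.003, 0.0, 1.0, -0.001]
force: [0.4, 0.6, -0.3]
grip_width: 0.001
```

```bash
python3 look.py c6 215 180 285 225 60
python3 - <<'E'
from h import *
f=np.load('c6.npz')['arr_1']; g=f.astype(int).sum(2)
print(g[246:262,306:324])
E
```

```text
[468.47280233 271.11502479   8.78419527] [ 0.40927526  0.61526789 -0.33586576] 5.55
[[[231.2, 211.1]], [[315.1, 260.5]]]
[[264 274 217 200 206 206 179 154 152 143 135 140 136 168 319 379 389 430]
 [253 195 157 198 227 220 190 210 168 137 159 144 140 245 294 334 381 463]
 [209 142 144 184 184 188 164 145 162 166 156 139 180 269 293 305 376 445]
 [188 138 141 219 217 180 153 140 124 136 142 145 163 284 291 303 458 415]
 [211 164 152 175 196 167 141 142 161 134 139 136 215 426 437 425 471 371]
 [267 313 186 160 162 139 147 161 126 138 136 193 218 451 461 435 420 295]
 [298 416 265 229 212 186 150 145 139 141 173 240 217 431 414 454 385 257]
 [388 330 231 246 279 288 185 161 130 139 158 244 224 428 408 459 359 234]
 [494 307 253 278 289 282 176 142 137 148 163 253 243 442 460 420 276 226]
 [383 256 252 274 282 383 223 123 120 129 168 238 259 425 460 384 231 217]
 [287 236 265 279 294 430 282 176 153 136 165 260 357 348 331 268 230 241]
 [290 250 278 288 423 465 442 393 356 286 279 332 420 335 287 212 191 254]
 [242 268 290 320 452 472 464 461 445 439 445 446 416 322 281 212 201 247]
 [252 289 321 443 475 468 456 439 436 449 439 456 366 307 246 221 252 256]
 [275 294 308 461 459 463 452 445 439 450 443 396 325 281 226 220 258 274]
 [303 294 300 460 471 474 457 440 431 435 436 344 292 277 237 205 256 303]]
```

drive_tool --series "0 0 0.02 0 0 0 0; 0 0 0.04 0 0 0 0; 0 0 0.04 0 0 0 0"

```text
time_s: 5.95
eef_pos: [468.4, 271.1, 3.9]
ee_rot: [-0.003, 0.0, 1.0, -0.001]
force: [0.1, 0.9, -0.3]
grip_width: -0.002
```

drive_tool --series "0 0 0.02 0 0 0 0; 0 0 0.04 0 0 0 0; 0 0 0.04 0 0 0 0"

```text
time_s: 6.25
eef_pos: [468.2, 271.0, -1.3]
ee_rot: [-0.003, 0.0, 1.0, -0.001]
force: [-0.3, -0.6, -0.2]
grip_width: -0.0
```

drive_tool --series "-0.05 0 0 0 0 0 0; -0.1 0 0 0 0 0 0; -0.15 0 0 0 0 0 0; -0.2 0 0 0 0 0 0; -0.25 0 0 0 0 0 0; -0.3 0 0 0 0 0 0; -0.3 0 0 0 0 0 0"

```text
time_s: 6.95
eef_pos: [505.2, 271.0, -1.5]
ee_rot: [-0.003, 0.0, 1.0, -0.001]
force: [0.9, -0.2, -0.8]
grip_width: 0.003
```

```bash
python3 look.py c7 190 160 260 215 80
```

```text
[505.1842658  270.95154088  -1.54078441] [ 0.90817629 -0.20828399 -0.75208155] 6.95
[[[232.1, 200.2]], [[304.9, 260.4]]]
```

View pics/c7.png

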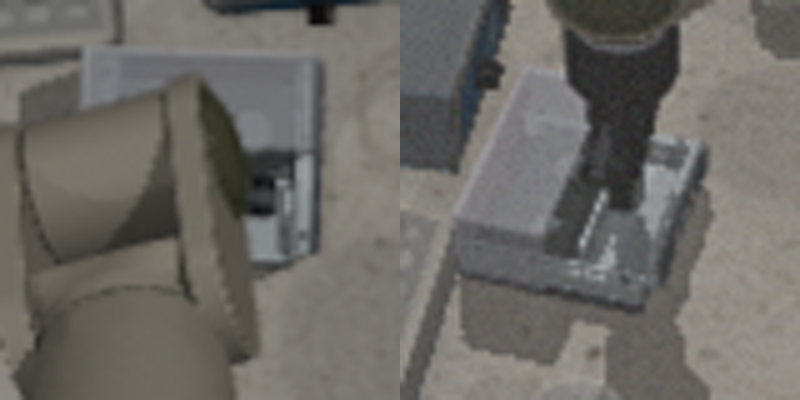

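drive_tool --series "-0.02 0 0 0 0 0 0; -0.05 0 0 0 0 0 0; -0.05 0 0 0 0 0 0"

```text
time_s: 7.35
eef_pos: [510.9, 271.0, -1.7]
ee_rot: [-0.003, 0.0, 1.0, -0.001]
force: [-0.5, 0.8, 0.2]
grip_width: -0.003
```

drive_tool --series "-0.02 0 0 0 0 0 0; -0.04 0 0 0 0 0 0; -0.04 0 0 0 0 0 0"

```text
time_s: 7.65
eef_pos: [515.9, 271.0, -1.7]
ee_rot: [-0.003, 0.0, 1.0, -0.001]
force: [-1.2, -0.6, 0.8]
grip_width: -0.004
```

drive_tool --series "-0.02 0 0 0 0 0 0; -0.03 0 0 0 0 0 0; -0.03 0 0 0 0 0 0"

```text
time_s: 7.95
eef_pos: [515.8, 271.0, -1.7]
ee_rot: [-0.007, -0.0, 1.0, -0.002]
force: [-19.6, -2.3, 14.8]
grip_width: 0.001
```

drive_tool --series "-0.02 0 0 0 0 0 0; -0.03 0 0 0 0 0 0; -0.03 0 0 0 0 0 0"

```text
time_s: 8.25
eef_pos: [515.5, 270.9, -1.7]
ee_rot: [-0.012, -0.0, 1.0, -0.003]
force: [-22.2, -2.6, 16.6]
grip_width: 0.0
```

drive_tool --series "0.05 0 0 -0.012 -0.048 0 0; 0.09 0 0 -0.012 -0.048 0 0; 0.09 0 0 -0.012 -0.048 0 0; 0.09 0 -0.3 -0.012 -0.048 0 0; 0.09 0 -0.7 -0.012 -0.048 0 0; 0.09 0 -1 -0.012 -0.048 0 0; 0.09 0 -1 -0.012 -0.048 0 0"

```text
time_s: 8.95
eef_pos: [510.7, 272.3, 123.9]
ee_rot: [0.005, -0.0, 1.0, 0.002]
force: [-0.4, -0.1, -0.5]
grip_width: -0.002
```

drive_tool --series "0.4 -0.2 0 0 0.02 0 0; 0.8 -0.4 0 0 0.02 0 0; 1 -0.7 0 0 0.02 0 0; 1 -1 0 0 0.02 0 0; 1 -1 0 0 0.02 0 0"

```text
time_s: 9.45
eef_pos: [390.7, 149.6, 122.1]
ee_rot: [0.0, 0.001, 1.0, 0.002]
force: [0.5, -0.1, 0.7]
grip_width: 0.001
```

drive_tool --series "0.15 -0.4 0 0 0 0 0; 0.3 -0.8 0 0 0 0 0; 0.3 -1 0 0 0 0 0; 0.3 -1 0 0 0 0 0"

```text
time_s: 9.85
eef_pos: [354.8, 27.4, 121.7]
ee_rot: [0.0, 0.003, 1.0, 0.001]
force: [1.2, -0.1, 0.9]
grip_width: -0.002
```

drive_tool --series "0 -0.4 0 0 0 0 0; 0 -0.8 0 0 0 0 0; 0 -1 0 0 0 0 0; 0 -1 0 0 0 0 0"

```text
time_s: 10.25
eef_pos: [354.8, -94.5, 121.3]
ee_rot: [0.0, 0.005, 1.0, 0.001]
force: [0.2, 0.0, -0.1]
grip_width: -0.004
```

drive_tool --series "0 -0.4 0 0 0 0 0; 0 -0.8 0 0 0 0 0; 0 -1 0 0 0 0 0; 0 -1 0 0 0 0 0"

```text
time_s: 10.65
eef_pos: [354.3, -216.0, 120.6]
ee_rot: [0.0, 0.006, 1.0, 0.001]
force: [0.6, 0.2, 0.1]
grip_width: -0.001
```

drive_tool --series "0 -0.3 0 0 0 0 0; 0 -0.6 0 0 0 0 0; 0 -0.6 0 0 0 0 0"

```text
time_s: 10.95
eef_pos: [354.3, -289.5, 120.2]
ee_rot: [0.001, 0.007, 1.0, 0.001]
force: [-0.5, -0.3, 0.3]
grip_width: -0.0
```

drive_tool --series "-0.4 0.02 0 0 0 0 0; -0.8 0.04 0 0 0 0 0; -1 0.05 0.1 0 0 0 0; -1 0.05 0.3 0 0 0 0; -1 0.05 0.3 0 0 0 0"

```text
time_s: 11.45
eef_pos: [474.2, -281.2, 81.3]
ee_rot: [-0.002, 0.005, 1.0, 0.003]
force: [-0.1, 1.6, -0.3]
grip_width: -0.001
```

```bash
python3 look.py c8 360 160 305 125 80
python3 - <<'E'
from h import *
p=eyes.capture('top'); q=eyes.capture('side')
# predicted pocket outline (lip back / wall front) projected
for n,(X,Y,t) in dict(w=(512.2,-284.5,-.028),e=(535,271,0)).items():
    c,s=np.cos(t),np.sin(t); L=np.array([[-57.5,58,42],[-57.5,-58,42],[-32.5,0,13]])
    W=np.c_[L[:,0]*c-L[:,1]*s+X,L[:,0]*s+L[:,1]*c+Y,L[:,2]]
    print(n,W.round(),proj(p,W).round(1).tolist(),proj(q,W).round(1).tolist())
a=np.load('c8.npz'); A=[cv2.resize(a['arr_0'][160:230,195:265],(400,400)),cv2.resize(a['arr_1'][125:200,305:380],(400,400),interpolation=cv2.INTER_CUBIC)]
cv2.imwrite('pics/c8.png',np.hstack(A)[:,:,::-1])
E
```

```text
[ 474.19947345 -281.24189821   81.32006813] [-0.09628966  1.61197071 -0.30176776] 11.45
[[[400.8, 212.7]], [[349.9, 152.8]]]
w [[ 456. -225.   42.]
 [ 453. -341.   42.]
 [ 480. -284.   13.]] [[381.4, 218.1], [417.0, 219.8], [398.1, 211.4]] [[350.7, 169.0], [357.4, 153.2], [348.1, 165.4]]
e [[478. 329.  42.]
 [478. 213.  42.]
 [502. 271.  13.]] [[211.8, 207.8], [247.1, 208.6], [231.3, 200.9]] [[307.7, 265.7], [317.1, 241.5], [305.6, 257.7]]
```

View pics/c8.png

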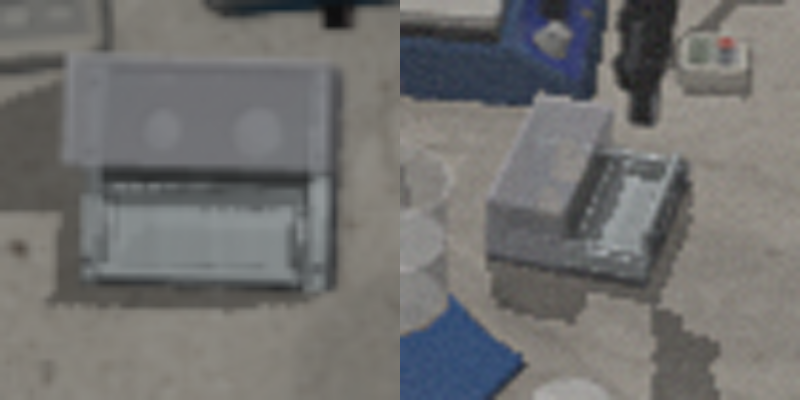

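drive_tool --series "-0.055 -0.015 0.1 0.012 0 0 0; -0.055 -0.015 0.3 0.012 0 0 0; -0.055 -0.015 0.45 0.012 0 0 0; -0.055 -0.015 0.5 0.012 0 0 0; -0.055 -0.015 0.5 0.012 0 0 0"

```text
time_s: 12.15
eef_pos: [481.4, -286.4, 25.1]
ee_rot: [0.001, 0.007, 1.0, -0.002]
force: [1.0, -0.1, -0.0]
grip_width: 0.0
```

drive_tool --series "0 0 0.05 0 0 0 0; 0 0 0.08 0 0 0 0; 0 0 0.08 0 0 0 0"

```text
time_s: 12.45
eef_pos: [481.4, -286.4, 15.4]
ee_rot: [0.001, 0.007, 1.0, -0.002]
force: [0.3, 0.2, 0.4]
grip_width: 0.003
```

```bash
python3 look.py c9 360 160 305 125 60
python3 - <<'E'
from h import *
a=np.load('c9.npz'); A=[cv2.resize(a['arr_0'][170:235,365:430],(400,400),interpolation=cv2.INTER_CUBIC),cv2.resize(a['arr_1'][140:185,325:370],(400,400),interpolation=cv2.INTER_CUBIC)]
cv2.imwrite('pics/c9.png',np.hstack(A)[:,:,::-1])
E
```

```text
[ 481.40897811 -286.42688051   15.41453974] [0.33228098 0.15319853 0.38600498] 12.45
[[[399.1, 210.9]], [[347.8, 164.5]]]
```

View pics/c9.png

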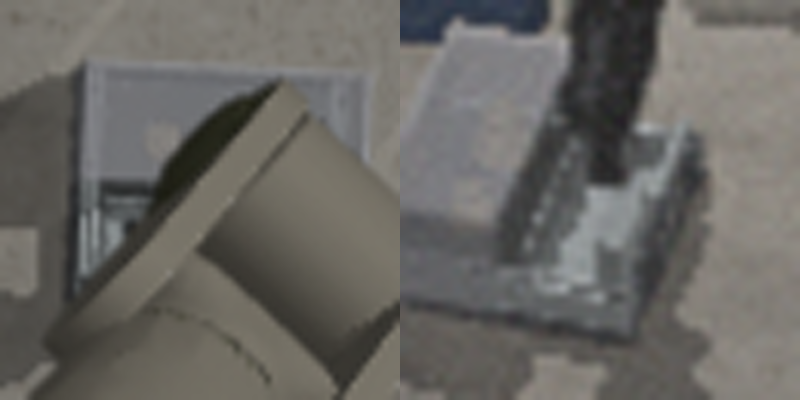

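drive_tool --series "0 0 0.03 0 0 0 0; 0 0 0.06 0 0 0 0; 0 0 0.06 0 0 0 0"

```text
time_s: 12.85
eef_pos: [481.3, -286.4, 8.0]
ee_rot: [0.001, 0.007, 1.0, -0.002]
force: [0.1, -0.3, -0.3]
grip_width: 0.002
```

drive_tool --series "0 0 0.04 0 0 0 0; 0 0 0.08 0 0 0 0; 0 0 0.08 0 0 0 0"

```text
time_s: 13.15
eef_pos: [481.0, -286.0, -2.5]
ee_rot: [0.0, 0.007, 1.0, -0.002]
force: [-0.6, 0.2, -0.6]
grip_width: -0.001
```

drive_tool --series "0.03 0 0 0 0 0 0; 0.07 0 0 0 0 0 0; 0.11 0 0 0 0 0 0; 0.15 0 0 0 0 0 0; 0.19 0 0 0 0 0 0; 0.23 0 0 0 0 0 0; 0.27 0 0 0 0 0 0; 0.31 0 0 0 0 0 0; 0.35 0 0 0 0 0 0; 0.39 0 0 0 0 0 0; 0.43 0 0 0 0 0 0; 0.47 0 0 0 0 0 0; 0.5 0 0 0 0 0 0; 0.53 0 0 0 0 0 0; 0.56 0 0 0 0 0 0; 0.58 0 0 0 0 0 0; 0.6 0 0 0 0 0 0; 0.61 0 0 0 0 0 0"

```text
time_s: 14.95
eef_pos: [407.6, -285.2, -2.4]
ee_rot: [0.0, 0.007, 1.0, -0.002]
force: [2.3, 1.1, 1.1]
grip_width: -0.0
```

drive_tool --series "0.02 0 0 0 0 0 0; 0.04 0 0 0 0 0 0; 0.04 0 0 0 0 0 0"

```text
time_s: 15.25
eef_pos: [402.4, -285.2, -2.5]
ee_rot: [-0.0, 0.007, 1.0, -0.002]
force: [-0.9, 0.5, 0.5]
grip_width: -0.001
```

drive_tool --series "0.02 0 0 0 0 0 0; 0.03 0 0 0 0 0 0; 0.03 0 0 0 0 0 0"

```text
time_s: 15.55
eef_pos: [401.4, -285.4, -2.2]
ee_rot: [0.003, 0.007, 1.0, -0.003]
force: [20.5, 4.8, -6.6]
grip_width: -0.001
```

drive_tool --series "0.02 0 0 0 0 0 0; 0.03 0 0 0 0 0 0; 0.03 0 0 0 0 0 0"

```text
time_s: 15.85
eef_pos: [401.6, -285.6, -2.0]
ee_rot: [0.007, 0.008, 1.0, -0.004]
force: [28.4, 4.8, -12.8]
grip_width: 0.002
```

drive_tool --series "-0.03 0 0 -0.016 0.028 0 0; -0.07 0 0 -0.016 0.028 0 0; -0.07 0 0 -0.016 0.028 0 0; -0.07 0 -0.1 -0.016 0.028 0 0; -0.07 0 -0.3 -0.016 0.028 0 0; -0.07 0 -0.7 -0.016 0.028 0 0; -0.07 0 -1 -0.016 0.028 0 0; -0.07 0 -1 -0.016 0.028 0 0"

```text
time_s: 16.65
eef_pos: [409.5, -286.6, 123.4]
ee_rot: [0.003, 0.008, 1.0, -0.003]
force: [0.5, 0.4, -0.5]
grip_width: -0.002
```

drive_tool --series "0.3 0.2 -0.2 0 0 0 0; 0.6 0.6 -0.4 0 0 0 0; 0.6 1 -0.4 0 0 0 0; 0.6 1 -0.4 0 0 0 0; 0.6 1 -0.4 0 0 0 0"

```text
time_s: 17.15
eef_pos: [338.9, -164.1, 170.5]
ee_rot: [0.003, 0.008, 1.0, -0.004]
force: [0.9, 0.1, 0.8]
grip_width: 0.0
```

```bash
python3 look.py d0 360 160 305 125 60
python3 - <<'E'
from h import *
a=np.load('d0.npz'); A=[cv2.resize(a['arr_0'][170:240,365:435],(400,400),interpolation=cv2.INTER_CUBIC),cv2.resize(a['arr_1'][130:190,315:375],(400,400),interpolation=cv2.INTER_CUBIC)]
cv2.imwrite('pics/d0.png',np.hstack(A)[:,:,::-1])
E
```

```text
[ 338.88051808 -164.12004511  170.46534143] [0.89878155 0.09297002 0.82933292] 17.15
[[[365.6, 257.0]], [[378.8, 156.5]]]
```

View pics/d0.png

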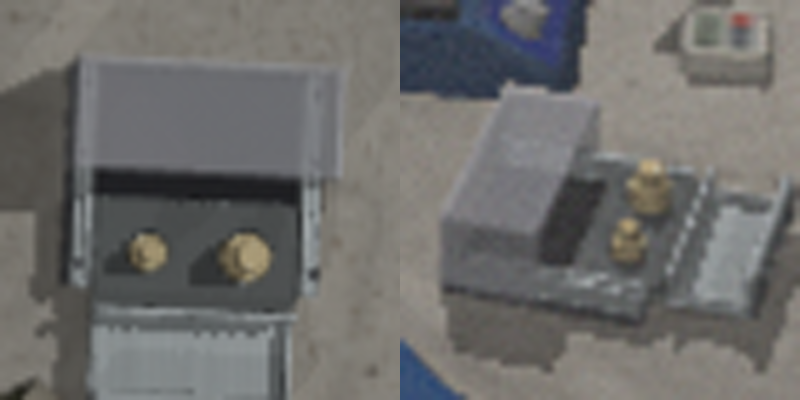

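Run:
```python
from h import *
p=eyes.capture('top'); q=cv2.imread('pics/top0.png')[:,:,::-1]
for n,(u,v) in dict(jar=(313,214),timer=(470,219),beaker=(160,208),empty=(230,195)).items():
    d=np.abs(p['frame'][v-16:v+16,u-16:u+16].astype(int)-q[v-16:v+16,u-16:u+16]).sum(2); print(n,d.mean().round(1))
print(telemetry.sense()['force']); print(ctrl.finish_job())
```

```text
jar 12.7
timer 1.8
beaker 1.7
empty 79.2
[0.25796887 0.58105832 0.06296635]
the job is handed in; nothing more can be done
None
```

The job is done and handed in. The empty tray is fully home, and the weight tray is drawn out to its stop with both weights standing in their holes.

- **Empty tray:** I pushed it home on its cross wall, from inside the pocket. It met the hard stop at about 20 N, and a picture afterwards showed it shut.
- **Weight tray:** I lowered the shut fingertips into its pocket and drew the lip slowly out until it stopped, at about 20–28 N. I then backed off inside the pocket and lifted clear. The fingers stayed inside the pocket, so they did not go near the front plate. The last picture shows the tray out and both weights upright.
- **Bystanders:** The timer and beaker patches were unchanged from the first picture. The jar patch differed slightly (12.7 against about 2). I did not look into why, but the arm passed well above the jar.

**Disagreement:** The reported TCP height did not match the cameras. With the fingers shut, the tips looked about 20–25 mm higher than reported. My first push, at a reported 20 mm, therefore passed over the empty tray's lip and landed in the pocket without moving anything. No floor contact at a reported −2.5 mm bore this out, and I allowed for it in every later move.

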